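# Switch a rice warmer to its hold setting with the guarded push-and-turn knob

### The job

Switch the rice warmer on: reach through the red guard ring, push the sunken knob with the blue bar gently down off its safety lock and, keeping it pushed in, turn it clockwise (seen from above) as far as its stop at the green mark, then let it spring back up so that it locks there. Never push the knob so hard that it bottoms out, do not lean on the guard or the warmer, and leave the sauce bottle, the tub and the spice jar where they stand.

Things in the scene. Friction and masses are not known exactly. Their poses are not given: they have to be found in the camera images.
- warmer: Rice warmer, fixed steel housing 360 (x) by 340 (y) by 120 mm high. Origin: centre of its underside, on the table; x points from its front (knob side) to its back, y to its left, z up. Its front half is a flat deck at z = 120 mm with the round knob recess; on its rear half stands a domed pot lid of 85 mm radius, centred at x = 92 mm, up to 172 mm high.
- guard_mouth (a point): Centre of the opening of the red guard ring, at its top edge, 124 mm above the table, at x = -90 mm, y = 0 of the warmer; axes as the warmer's. The opening and the straight recess below are 83 mm across; the ring is 4 mm high, 6 mm wide. The recess floor is 65 mm below this point. The knob's axis is vertical through this point.
- knob_axis (a point): Point on the knob's axis, 124 mm above the table (same place as guard_mouth). The knob: a black disc (flange), diameter 60, 6 mm thick, with a low blue grip bar across its top, 50 long, 10 wide, only 6 mm tall above the flange, so pinched with the fingertips. Its depth differs widely and is not measured, feel or see it: at rest the flange's top lies 20 to 44 mm, the bar's top 14 to 38 mm, below this point.
- stop_mark (a point): Centre of the green mark painted on the white deck beside the guard ring (16 by 11 mm, its centre 58 mm from the knob's axis, 121 mm above the table). The pointing half of the bar (the half with a white line on top) aims at it when the dial is at the middle of its locking range, 1.43 rad.
- press (a joint): How far the knob is pushed down (m): 0 at rest, 0.0082 at its end. A spring resists with 3 N at first and 1.6 N more for each mm. The lock lets the knob pass from 5 mm down (about 11 N); more than 7.5 mm (about 15 N) counts as bottomed out. About 13 N is right, pushed through the fingers that pinch the bar (by friction, or with their tips on the flange).
- dial (a joint): Knob angle (rad), clockwise from above. At 0 the bar lies along the warmer's x axis, white line to the front (-x). It starts at 0 to 0.4 (five black marks on the deck: off). Unpushed, the lock blocks it near 0.5. The end stop is at 1.5; let go at 1.36 or more it springs up and is locked, let go between the off zone and 1.36 it stays caught down. Friction about 0.04 N m; it stays where left.
- sauce: Bystander: loose amber sauce bottle with a red cap, 56 mm diameter, 150 mm tall, standing on the table beside the warmer. Origin: centre of its underside, z up.
- tub: Bystander: loose white food tub with a green lid, 108 by 108 by 65 mm, standing on the table beside the warmer. Origin: centre of its underside, z up.
- spice: Bystander: loose small spice jar with a green cap, 42 mm diameter, 75 mm tall, standing on the warmer's front deck about 120 mm to the side of the knob. Origin: centre of its underside, z up.

How it is judged:
On the way, in this order (a step that is already met when the one before it is completed fails the run):
1. the knob is pushed down at least 5 mm while still in the off zone (value of joint press above 0.005 m and value of joint dial below 0.6 rad), for 0.1 s.
2. the knob, still pushed in by at least 3 mm, is turned to the green mark (beyond 1.36 rad) (value of joint press above 0.003 m and value of joint dial above 1.36 rad), for 0.1 s.
At the end, for the whole second after the job is handed in: The knob stands at the green mark (dial above 1.30 rad), sprung up again (pushed in by less than 1.5 mm) and not turning, with nothing holding it; the sauce bottle, tub and spice jar stand upright (within 0.2 rad) within 20 mm of where they were (value of joint dial above 1.3 rad and value of joint press below 0.0015 m and velocity of joint dial below 0.05 rad/s and distance of each of sauce, tub, spice from where it was at the start of the episode below 0.02 m and angle between each of sauce, tub, spice's own z axis and vertical below 0.2 rad); the robot touches nothing.
It fails at once if the knob is bottomed out (pushed in more than 7.5 mm) (value of joint press above 0.0075 m).
It fails at once if the fingers or arm press on the guard or warmer with more than 20 N (contact force between any of the fingers, the arm and warmer above 20 N).
It fails at once if a bystander is tipped or moved by more than 20 mm (distance of any of sauce, tub, spice from where it was at the start of the episode above 0.02 m or angle between any of sauce, tub, spice's own z axis and vertical above 0.2 rad).
It also fails if it takes over 51 s, if anything falls off the work surface, if the arm or the gripper's body presses on something with over 40 N, if the wrist force passes 120 N, or if a joint passes its speed limit or range.

### The arm

A 6-joint arm with a two-finger parallel gripper is mounted at the origin on the work surface. World frame = base frame: x ahead of the robot, y to its left, z up, the work surface at z = 0. Lengths are in m, angles in rad, forces in N, time in s.
With the tool pointing down it reaches from about 0.4 to 0.925 m from the base axis. Payload 12.5 kg.
Tool frame: the origin (TCP) lies at the very end of the fingers, on their centre line; the grasp point (between the pads) lies 19 mm behind it; z points along the fingers, y is the direction in which the jaws open and shut (so a half turn about z gives the same grasp; the last joint's range is limited). The gripper opens to 95 mm and grips with 3 to 60 N. Pads are 20 mm wide; open, the fingers measure 119 mm over their backs; the gripper's body (75 mm by 180 mm) begins 59 mm behind the grasp point.
Start: joints at [1.013, 0.491, 1.559, -0, 1.092, -0.106], TCP at [0.273, 0.562, 0.215] pointing down, gripper open.
Joint ranges: [-3.1, 3.1], [-0.84, 2.19], [0.05, 2.79], [-1.13, 4.28], [0.06, 2.93], [-2.69, 2.69]. Speed limits (rad/s): [2.22, 2.22, 2.79, 3.14, 3.14, 3.14].

### API

Orientations are given as a rotation vector (axis times angle).
In Python, from rig import status, get_image, robot, models gives the robot as it stands.
- The arm moves only by the tool play_rows, never from a script. Its argument "plan" is text: rows parted by semicolons, each of 5 numbers parted by spaces: the opening in per cent of the stroke, from 0 (shut) to 100 (fully open), then the shift along the tool's x, y, z in m, then the turn about the tool's z in rad. In form: jaw x y z turn; .... A call has 1 to 20 rows; each row shifts and turns the commanded pose from where the row before left it, along the tool's axes as they then stand; what a row does not reach is not made up. A row lasts 1/12 s, in which the tool goes at most 41.7 mm and 7.16 degrees, less where a joint would pass 70% of its speed; a pose out of reach is approached as far as the arm can. A call is refused whole if a number of a shift passes 0.0417 or a number of a turn 0.125, either way. A call with a gripper value outside its range is refused whole. The fingers move at their own pace and stop on an object; "squeeze" is the grip in N (left out, the last holds). Time passes only in rows, so rows that do not move let the fingers close. It gives the time, the measured TCP pose, the force and the opening at its end, in the units of the state.
- status.read_state(): the state, without advancing time (a new reading comes with each control period).
- get_image(name): name is "side" or "top"; returns a dict with "frame" (400x640x3 uint8, red, green, blue), "z_map" (400x640 float32, m along the optical axis (not along the pixel's ray), 0 where there is no reading), "fx", "fy", "cx", "cy" (pixels), "dist" ([k1, k2, p1, p2, k3] as OpenCV has them; the pictures are not rectified), "world_to_cam" (4x4, takes a point from world to camera coordinates). Camera axes: x right, y down, z forward; pixel columns grow to the right and rows downward; lengths in m; the calibration is good to about 2 mm. A picture is of the moment at which its call begins.
- robot.finish_job(): hands the job in, once; it reports no verdict.
Trained networks look in a picture, given as the dict that the camera call returned (one of the last four; its "shot" number tells which), for a name from the list of things; names that differ only in an ending like _2 or _b are one class to them, and where a whole thing is asked for, a point or a joint stands for the part that bears it (a point fixed in the world has none). Each returns a list of dicts, best first, with "p" (0 to 1); they miss things now and then, are a little off and sometimes report something else, mostly with a low value. They report only what shows in the picture. A call takes as long as a camera call.
- models.find_in(picture, name): "box" ([left, top, right, bottom] in pixels, round what is visible of it).
The state is a dict: "clock": time; "joint_pos": joint angles; "joint_velocities": joint speeds; "joint_efforts": joint torques, N m; "tcp_pos": TCP position; "tool_rot": TCP orientation; "contact_force": force on the tool from outside, world axes, zero at the start; "ft_torque": the same for the moment, N m; "width": opening from 0.0 (shut) to 1.0 (fully open).
Only numpy, scipy, OpenCV 4.12 (cv2) and the standard library are available. Lean on these libraries where they do the work, as an engineer would, in place of code of your own. Each camera call takes 0.05 s, during which the arm holds its last target. There are 200 camera calls.

## Working session

There is one attempt and no reset: what is moved stays moved. The work goes in short steps, Python scripts to look and compute and a tool call to move; the robot and the scene stay as the last step left them, time stands still between calls to the robot, and variables do not carry over. Pictures are saved under pics/ and viewed, about 8 in all and at most 12, crops included, and the job is handed in when it is done.

Besides the shell and the picture viewer there is one more tool, called after "Request:" in YAML: its name, and indented under it one key for each argument. play_rows: Moves the arm, as the interface text tells. Its arguments: {"type":"object","properties":{"plan":{"type":"string"},"squeeze":{"type":"number"}},"required":["plan"]}

```bash
mkdir -p pics; ls; python3 - <<'E'
from rig import status,get_image,models
import cv2
s=status.read_state();print(s)
for n in("side","top"):
    p=get_image(n);cv2.imwrite(f"pics/{n}0.png",p["frame"][:,:,::-1])
    print(n,p["fx"],p["fy"],p["cx"],p["cy"],p["dist"],p["world_to_cam"])
    for t in("warmer","guard_mouth","knob_axis","stop_mark","sauce","tub","spice"):
        try:print(t,models.find_in(p,t)[:2])
        except Exception as e:print(t,e)
E
```

```text
pics
{'clock': 0.0, 'joint_pos': array([ 1.01338288e+00,  4.91550725e-01,  1.55943411e+00, -1.47881342e-05,
        1.09168054e+00, -1.05617294e-01]), 'joint_velocities': array([-3.58857625e-04, -1.37884903e-05,  1.03769764e-03,  1.84402956e-03,
        1.49969690e-04, -4.27746378e-04]), 'joint_efforts': array([-2.08318823e-03, -6.12646723e+01, -2.58172166e+01,  6.91518746e-02,
        4.82415897e-02, -9.77566674e-05]), 'tcp_pos': array([0.27273312, 0.56209616, 0.21407251]), 'tool_rot': array([-7.03573336e-01, -3.06144912e+00,  1.59981596e-03]), 'contact_force': array([ 0.27875379, -0.31473574,  0.47973009]), 'ft_torque': array([ 0.02109677,  0.06496284, -0.04084312]), 'width': 0.9959327757521798}
side 402.94020293188686 402.94020293188686 315.4895930229252 191.32775160440175 [-0.10471895  0.          0.          0.          0.        ] [[ 0.70913293 -0.70494817  0.01336257 -0.39101245]
 [-0.51549724 -0.531301   -0.67229595  0.39534018]
 [ 0.48103335  0.46985883 -0.74016187  0.66386565]
 [ 0.          0.          0.          1.        ]]
warmer [{'box': [215.3, 112.5, 429.0, 292.9], 
[... 519 characters left out ...]
530422 199.55621007877465 [-0.11931131  0.          0.          0.          0.        ] [[-0.01235448 -0.99977443  0.01727559  0.04181812]
 [-0.99748192  0.01111581 -0.07004474  0.60829023]
 [ 0.06983691 -0.01809746 -0.99739425  0.89807224]
 [ 0.          0.          0.          1.        ]]
warmer [{'box': [201.7, 85.7, 398.4, 293.3], 'p': 0.72}]
guard_mouth [{'box': [199.3, 85.9, 398.3, 293.0], 'p': 0.65}]
knob_axis [{'box': [201.6, 85.9, 404.0, 293.5], 'p': 0.83}]
stop_mark [{'box': [202.3, 86.8, 403.6, 295.8], 'p': 0.75}]
sauce [{'box': [155.5, 180.9, 195.5, 212.3], 'p': 0.56}]
tub [{'box': [394.4, 188.8, 462.2, 253.1], 'p': 0.67}]
spice [{'box': [207.1, 224.3, 237.5, 244.9], 'p': 0.58}]
```

```bash
python3 - <<'E'
import cv2
a=cv2.imread("pics/top0.png");cv2.imwrite("pics/topc.png",cv2.resize(a[70:320,140:480],None,fx=2.3,fy=2.3,interpolation=cv2.INTER_CUBIC))
E
```

```text
(no output)
```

View pics/topc.png

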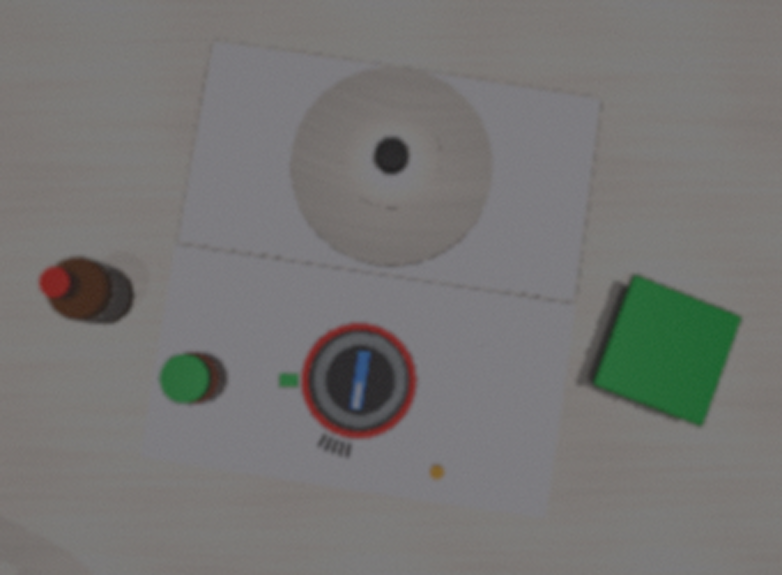

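View pics/side0.png

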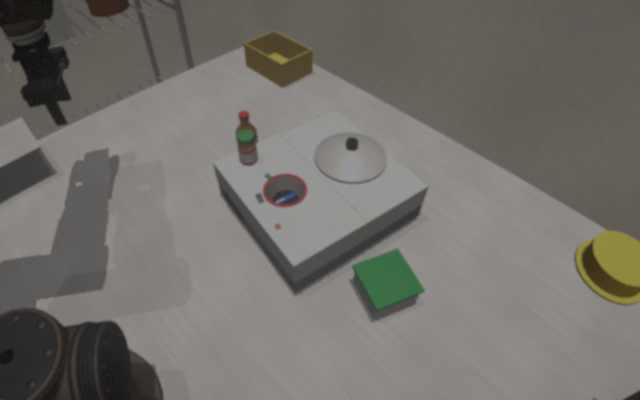

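The top view shows the ring at crop (359,380), i.e. about (296,235) px. The bar's white end points to the front, the green mark is to its left, and the spice jar is beyond the mark. Next I'll measure these.

```bash
cat > h.py <<'E'
import numpy as np,cv2
def K(p):return np.array([[p["fx"],0,p["cx"]],[0,p["fy"],p["cy"]],[0,0,1.]])
def rays(p,uv):
    n=cv2.undistortPoints(np.asarray(uv,float).reshape(-1,1,2),K(p),np.array(p["dist"],float)).reshape(-1,2)
    return np.c_[n,np.ones(len(n))]
def onplane(p,uv,z):
    T=np.array(p["world_to_cam"]);R=T[:3,:3];c=-R.T@T[:3,3];d=rays(p,uv)@R
    return c+d*((z-c[2])/d[:,2])[:,None]
def depthpts(p,uv):
    uv=np.asarray(uv);z=p["z_map"][uv[:,1],uv[:,0]];T=np.array(p["world_to_cam"])
    return ((rays(p,uv)*z[:,None])-T[:3,3])@T[:3,:3]
E
python3 - <<'E'
from h import *
from rig import get_image
def px(m):
    y,x=np.nonzero(m);return np.c_[x,y]
for n,roi in(("top",(255,200,335,270)),("side",(255,165,315,215))):
    p=get_image(n);f=p["frame"].astype(int);r,g,b=f[...,0],f[...,1],f[...,2]
    R=np.zeros(r.shape,bool);R[roi[1]:roi[3],roi[0]:roi[2]]=1
    red=px(R&(r>1.5*g)&(r>1.5*b)&(r>70))
    P=onplane(p,red,.124)[:,:2]
    A=np.c_[2*P,np.ones(len(P))];s=np.linalg.lstsq(A,(P**2).sum(1),rcond=None)[0]
    print(n,"ring",s[:2],np.sqrt(s[2]+s[:2]@s[:2]),len(P))
    gr=px(R&(g>1.25*r)&(g>1.25*b));print("green",len(gr),gr.mean(0),onplane(p,gr,.121).mean(0))
    bl=px(R&(b>1.5*r)&(b>70));print("blue",len(bl),bl.mean(0))
    D=depthpts(p,bl);D0=D[p["z_map"][bl[:,1],bl[:,0]]>0]
    print("blue z med",np.median(D0,0),np.percentile(D0[:,2],[10,90]))
    yy,xx=np.mgrid[roi[1]:roi[3],roi[0]:roi[2]];u=np.c_[xx.ravel(),yy.ravel()]
    D=depthpts(p,u);ok=p["z_map"][u[:,1],u[:,0]]>0
    d=np.hypot(*(D[:,:2]-s[:2]).T)
    for a,bb in((0,.02),(.02,.028),(.033,.039),(.05,.07)):
        k=ok&(d>=a)&(d<bb);print(a,bb,k.sum(),np.percentile(D[k,2],[5,25,50,75,95]) if k.sum() else 0)
    if n=="top":
        w=px(R&(abs(r-b)<35)&(g>85)); dd=onplane(p,w,.1);k=np.hypot(*(dd[:,:2]-s[:2]).T)<.028
        print("white",k.sum(),w[k].mean(0),dd[k].mean(0),"blue@.1",onplane(p,bl,.1).mean(0))
        # deck edges: rear-line warmer yaw
        bar=np.r_[bl,w[k]];q=onplane(p,bar,.1)[:,:2];c=q-q.mean(0);v=np.linalg.svd(c)[2][0];print("bar dir",v,np.arctan(v[1]/v[0]),q.mean(0))
    # other things: spice, sauce, tub handled by boxes
E
```

```text
top ring [0.53464203 0.0805823 ] 0.04402037289724973 482
green 37 [265.21621622 234.97297297] [0.53525378 0.13843453 0.121     ]
blue 132 [296.47727273 232.65151515]
blue z med [0.54010055 0.07880603 0.09422032] [0.08832746 0.09642452]
0 0.02 322 [0.08653798 0.08823655 0.08974149 0.09391477 0.0964229 ]
0.02 0.028 303 [0.08608892 0.08782591 0.08875405 0.08997218 0.09452562]
0.033 0.039 328 [0.05660922 0.05799636 0.05896224 0.05997953 0.06131027]
0.05 0.07 2009 [0.11766001 0.11899695 0.11999054 0.12090935 0.12241508]
white 28 [294.85714286 241.92857143] [0.52083949 0.08288776 0.1       ] blue@.1 [0.53888767 0.07954831 0.1       ]
bar dir [-0.98577805  0.16805247] -0.16885371016051617 [0.53572924 0.08013271]
side ring [0.53327455 0.07877362] 0.043780523530927457 235
green 13 [267.76923077 175.76923077] [0.53527686 0.13687173 0.121     ]
blue 66 [288.86363636 196.42424242]
blue z med [0.54436975 0.07654821 0.09321328] [0.08925536 0.09524007]
0 0.02 155 [0.08670491 0.08801245 0.08987298 0.09363318 0.09549936]
0.02 0.028 97 [0.08655158 0.08747785 0.08844509 0.08932201 0.09450702]
0.033 0.039 1 [0.08564857 0.08564857 0.08564857 0.08564857 0.08564857]
0.05 0.07 1096 [0.11740825 0.11850394 0.11924651 0.11999051 0.12104127]
```

```bash
python3 - <<'E'
from h import *
from rig import get_image
k=np.array([.534,.080])
for n,roi in(("top",(205,218,245,252)),("side",(232,125,262,145))):
    p=get_image(n);f=p["frame"].astype(int);r,g,b=f[...,0],f[...,1],f[...,2]
    m=(g>1.3*r)&(g>1.3*b);y,x=np.nonzero(m);u=np.c_[x,y]
    u=u[(x>=roi[0])&(x<roi[2])&(y>=roi[1])&(y<roi[3])]
    z=p["z_map"][u[:,1],u[:,0]];D=depthpts(p,u[z>0]);t=D[D[:,2]>np.percentile(D[:,2],90)-.008]
    lo,hi=np.percentile(t,2,0),np.percentile(t,98,0);print(n,len(t),t.mean(0),lo,hi)
    c=((lo+hi)/2)[:2];print("center",c,"dist",np.linalg.norm(c-k),"ang",np.arctan2(*(c-k)[::-1]))
E
```

```text
top 349 [0.5382578  0.20936631 0.19478063] [0.52271656 0.19314533 0.19184229] [0.55418045 0.22565886 0.19715683]
center [0.5384485 0.2094021] dist 0.12947853645956067 ang 1.5364324870896722
side 151 [0.53674232 0.20713971 0.19455191] [0.51951297 0.19201221 0.19081955] [0.55326163 0.22330419 0.19657117]
center [0.5363873 0.2076582] dist 0.12768052105401784 ang 1.552097785086003
```

Request:
play_rows:
  plan: "32 -0.0278 -0.02 -0.005 0;32 -0.0278 -0.02 -0.005 0;32 -0.0278 -0.02 -0.005 0;32 -0.0278 -0.02 -0.005 0;32 -0.0278 -0.02 -0.005 0;32 -0.0278 -0.02 -0.005 0;32 -0.0278 -0.02 0 0;32 -0.0278 -0.02 0 0;32 -0.0278 -0.02 0 0;32 -0.0278 -0.02 0 0;32 -0.0278 -0.02 0 0;32 -0.0278 -0.02 0 0;32 -0.0278 -0.02 0 0;32 -0.0278 -0.02 0 0;32 -0.0278 -0.02 0 0;32 -0.0278 -0.02 0 0;32 0 0 0 -0.094;32 0 0 0 -0.094;32 0 0 0 -0.094;32 0 0 0 0"
  squeeze: 20

```text
clock: 2.67
tcp_pos: [0.5334, 0.0799, 0.2446]
tool_rot: [0.261, 3.131, 0.0]
contact_force: [-0.5, -0.0, -0.4]
width: 0.325
```

Request:
play_rows:
  plan: "32 0 0 0.02 0;32 0 0 0.025 0;32 0 0 0.025 0;32 0 0 0.025 0;32 0 0 0.025 0;32 0 0 0.02 0;32 0 0 0.01 0;32 0 0 0 0;32 0 0 0 0;32 0 0 0 0"

```text
clock: 3.5
tcp_pos: [0.5339, 0.0803, 0.0958]
tool_rot: [0.267, 3.128, 0.0]
contact_force: [0.7, -0.2, -0.1]
width: 0.32
```

```bash
python3 - <<'E'
from rig import get_image
import cv2,numpy as np
a=get_image("side")["frame"][:,:,::-1][120:240,210:370];b=get_image("top")["frame"][:,:,::-1][175:295,215:375]
cv2.imwrite("pics/c1.png",cv2.resize(np.hstack([a,b]),None,fx=2.5,fy=2.5,interpolation=cv2.INTER_CUBIC))
E
```

```text
(no output)
```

View pics/c1.png

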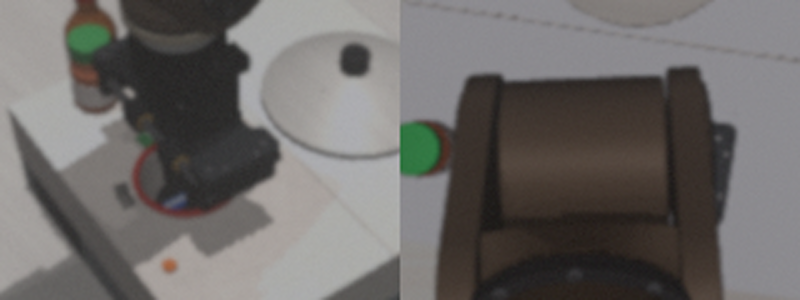

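The side view shows the fingers inside the ring with the bar's end at (175,200) between them, and the spice jar clear. I'll feel for the flange next.

Request:
play_rows:
  plan: "32 0 0 0.0015 0;32 0 0 0.0015 0;32 0 0 0.0015 0;32 0 0 0.001 0;32 0 0 0 0;32 0 0 0 0"

```text
clock: 4.1
tcp_pos: [0.5333, 0.0802, 0.0891]
tool_rot: [-0.266, -3.13, -0.0]
contact_force: [0.2, -0.5, 0.9]
width: 0.316
```

Request:
play_rows:
  plan: "32 0 0 0.0005 0;32 0 0 0.0005 0;32 0 0 0 0;32 0 0 0 0"

```text
clock: 4.43
tcp_pos: [0.5333, 0.0802, 0.0884]
tool_rot: [0.266, 3.13, 0.0]
contact_force: [-1.7, -0.3, 5.5]
width: 0.322
```

Request:
play_rows:
  plan: "32 0 0 -0.0012 0;10 0 0 0 0;5 0 0 0 0;0 0 0 0 0;0 0 0 0 0;0 0 0 0 0;0 0 0 0 0;0 0 0 0 0"
  squeeze: 20

```text
clock: 5.1
tcp_pos: [0.5334, 0.0809, 0.0892]
tool_rot: [0.266, 3.13, 0.001]
contact_force: [1.9, 5.7, -0.3]
width: 0.102
```

Request:
play_rows:
  plan: "0 0 0.0008 0 0;0 0 0 0.001 0;0 0 0 0.001 0;0 0 0 0.001 0;0 0 0 0 0;0 0 0 0 0"
  squeeze: 30

```text
clock: 5.6
tcp_pos: [0.5335, 0.081, 0.0866]
tool_rot: [0.267, 3.13, 0.0]
contact_force: [-2.4, 0.8, 6.2]
width: 0.104
```

Request:
play_rows:
  plan: "0 0 0 0.001 0;0 0 0 0.001 0;0 0 0 0.001 0;0 0 0 0 0;0 0 0 0 0"

```text
clock: 6.02
tcp_pos: [0.5335, 0.081, 0.0839]
tool_rot: [0.266, 3.13, 0.0]
contact_force: [-3.1, 0.4, 9.8]
width: 0.1
```

Request:
play_rows:
  plan: "0 0 0 0.001 0;0 0 0 0.0007 0;0 0 0 0 0;0 0 0 0 0;0 0 0 0 0"

```text
clock: 6.43
tcp_pos: [0.5335, 0.081, 0.0824]
tool_rot: [0.266, 3.13, 0.0]
contact_force: [-3.9, 1.0, 12.7]
width: 0.1
```

Request:
play_rows:
  plan: "0 0 0 0 0.05;0 0 0 0 0.08;0 0 0 0 0.08;0 0 0 0 0.08;0 0 0 0 0.08;0 0 0 0 0;0 0 0 0 0"

```text
clock: 7.02
tcp_pos: [0.5337, 0.0815, 0.0825]
tool_rot: [0.839, 3.027, 0.002]
contact_force: [-2.7, 4.4, 12.3]
width: 0.099
```

```bash
python3 -c "
from rig import status;s=status.read_state();print(s['contact_force'],s['ft_torque'],s['joint_pos'])"
```

```text
[-2.65469997  4.37500427 12.26588541] [ 0.87510465  0.54748219 -0.07752121] [ 2.87964624e-02  5.47611566e-01  1.89934436e+00  1.27136720e-03
  6.93344135e-01 -1.00226738e+00]
```

Request:
play_rows:
  plan: "0 0.0006 0.0004 0.0002 0;0 0 0 0 0.08;0 0 0 0 0.08;0 0 0 0 0.08;0 0 0 0 0.08;0 0 0 0 0.08;0 0 0 0 0;0 0 0 0 0"

```text
clock: 7.68
tcp_pos: [0.5341, 0.082, 0.0825]
tool_rot: [1.423, 2.798, 0.003]
contact_force: [-0.7, 3.1, 13.5]
width: 0.097
```

Request:
play_rows:
  plan: "0 0.0003 0.0002 -0.0002 0;0 0 0 0 0.08;0 0 0 0 0.08;0 0 0 0 0.08;0 0 0 0 0.08;0 0 0 0 0.08;0 0 0 0 0;0 0 0 0 0"

```text
clock: 8.35
tcp_pos: [0.5347, 0.0824, 0.0828]
tool_rot: [1.95, 2.459, 0.005]
contact_force: [1.5, 3.0, 11.9]
width: 0.099
```

Request:
play_rows:
  plan: "0 0.0003 0 0.0002 0.05;0 0 0 0 0.08;0 0 0 0 0.08;0 0 0 0 0.06;0 0 0 0 0.03;0 0 0 0 0;0 0 0 0 0"

```text
clock: 8.93
tcp_pos: [0.5352, 0.0824, 0.0828]
tool_rot: [2.295, 2.14, 0.007]
contact_force: [3.9, 2.3, 11.6]
width: 0.101
```

```bash
python3 -c "
from rig import status;s=status.read_state();print(s['contact_force'],s['ft_torque'],s['tool_rot'])"
```

```text
[ 3.91394128  2.33237785 11.59838167] [ 0.17024565 -0.54016448 -0.01868191] [2.29484349 2.1404837  0.0068554 ]
```

Request:
play_rows:
  plan: "0 0 0 0 0.03;0 0 0 0 0.03;0 0 0 0 0;0 0 0 0 0"

```text
clock: 9.27
tcp_pos: [0.5352, 0.0824, 0.0828]
tool_rot: [2.357, 2.072, 0.007]
contact_force: [4.2, 1.6, 12.0]
width: 0.099
```

```bash
python3 -c "
from rig import status;s=status.read_state();print(s['contact_force'],s['ft_torque'],s['tool_rot'])"
```

```text
[ 4.23428392  1.62346024 11.98787111] [ 0.22077813 -0.64994764  0.38743219] [2.35693308 2.07171808 0.00694488]
```

The torque about z jumped to 0.39 N m, so the knob is at the stop. I'll let it rise, release it and lift out.

Request:
play_rows:
  plan: "0 0 0 0 -0.03;0 0 0 -0.0015 0;0 0 0 -0.0015 0;0 0 0 -0.0015 0;0 0 0 -0.001 0;0 0 0 0 0;0 0 0 0 0"

```text
clock: 9.85
tcp_pos: [0.5352, 0.0824, 0.0878]
tool_rot: [2.326, 2.106, 0.007]
contact_force: [6.0, 1.9, 4.9]
width: 0.105
```

Request:
play_rows:
  plan: "10 0 0 0 0;18 0 0 0 0;28 0 0 0 0;32 0 0 0 0;32 0 0 0 0;32 0 0 0 0;32 0 0 -0.005 0;32 0 0 -0.02 0;32 0 0 -0.03 0;32 0 0 -0.03 0;32 0 0 -0.03 0;32 0 0 -0.03 0;32 0 0 -0.02 0;32 0 0 0 0"

```text
clock: 11.02
tcp_pos: [0.5337, 0.0824, 0.2556]
tool_rot: [2.326, 2.107, 0.006]
contact_force: [0.4, -0.4, -0.2]
width: 0.32
```

Request:
play_rows:
  plan: "32 0.03 -0.01 -0.01 0;32 0.03 -0.01 0 0;32 0.03 -0.01 0 0;32 0.03 -0.01 0 0;32 0.03 -0.01 0 0;32 0.03 -0.01 0 0;32 0.03 -0.01 0 0;32 0.03 -0.01 0 0;32 0.03 -0.01 0 0;32 0.03 -0.01 0 0;32 0 0 0 0;32 0 0 0 0"

```text
clock: 12.02
tcp_pos: [0.462, 0.3915, 0.2603]
tool_rot: [-2.326, -2.111, 0.005]
contact_force: [0.4, 0.4, -0.5]
width: 0.318
```

```bash
python3 - <<'E'
from rig import get_image
from h import *
p=get_image("top");f=p["frame"]
cv2.imwrite("pics/end.png",cv2.resize(f[70:320,140:480,::-1],None,fx=2.3,fy=2.3,interpolation=cv2.INTER_CUBIC))
f=f.astype(int);r,g,b=f[...,0],f[...,1],f[...,2]
y,x=np.nonzero((b>1.5*r)&(b>70));k=(x>255)&(x<335)&(y>200)&(y<270);u=np.c_[x,y][k]
D=depthpts(p,u);print(len(u),np.percentile(D[:,2],[10,50,90]))
q=onplane(p,u,.094)[:,:2];v=np.linalg.svd(q-q.mean(0))[2][0];print(q.mean(0),v,np.arctan2(v[1],v[0]))
E
```

```text
133 [0.08869275 0.09383417 0.09644763]
[0.53422899 0.07761562] [-0.08303313 -0.99654679] -1.653925164273635
```

View pics/end.png

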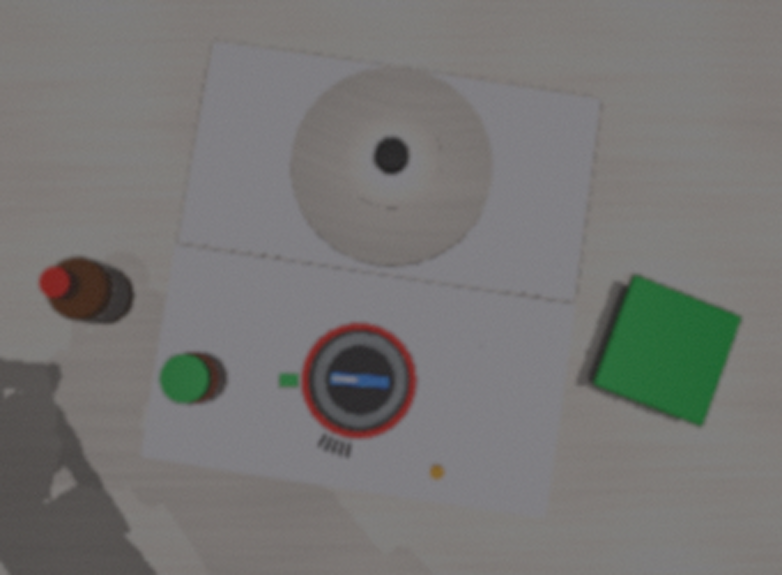

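```bash
python3 -c "
from rig import robot;print(robot.finish_job())"
```

```text
the job is handed in; nothing more can be done
None
```

The warmer's knob is at its stop by the green mark and has sprung back up. The job was handed in at about 12 s; no verdict was given.

**What I did:** I reached through the guard ring, pinched the bar and pushed down to about 12.7 N, roughly 6 mm by the spring figures. I turned it clockwise about 1.5 rad until the wrist torque jumped to 0.39 N m at the stop. Then I let the knob rise, released it and moved the arm clear.

**Last checks:**
- **Angle:** the top picture shows the white end of the bar aimed at the green mark, with the dial at about 1.50 rad.
- **Height:** the bar's median height was 93.8 mm, against 94.2 mm before I started. That fits a sprung-up knob within camera noise.
- **Push force:** the readings I took never exceeded 13.5 N, so there was no sign of bottoming out.
- **Bystanders:** the sauce bottle, tub and spice jar look the same in the before and after top pictures. I judged this by eye and did not measure them again.
- **Arm:** it was touching nothing, with force readings below 1 N.

None of the checks failed or disagreed. The networks did not help find the guard ring, knob or mark: they mostly boxed the whole warmer. I located those by colour and depth instead.

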